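Bring the open box of loose objectives to the microscope stand

TASK

Pick up the open white box that holds the two loose microscope objectives and carry it level, with both objectives staying inside, to the low wooden stand with the black top. Set it down gently, not dropped, in the middle of the stand with its long side along the stand's long side, and let go. The box that looks the same but is empty is not wanted.

Things in the scene. Friction and masses are not known exactly. Their poses are not given: they have to be found in the camera images.
- tray_center (a point): Centre (half-way up, 22 mm above its underside) of the open-topped white plastic box that holds the objectives. Loose, stands on the desk; outside 120 mm (its x) by 58 mm (its y) by 44 mm high (its z, up), walls and floor 4 mm, about 0.15 kg empty. Best gripped from above across the 58 mm width (its y), at mid length. A second box, the same but empty, stands on the other side of the desk.
- stand_top (a point): Centre of the top face of the low wooden stand with a black rubber top, fixed to the desk; top 160 mm (its x, the long side) by 110 mm (its y), 40 mm above the desk (z up). The box goes here.
- lens_long_center (a point): Centre of the longer microscope objective, a steel barrel 24 mm in diameter and 42 mm long with a tapered nose, lying loose in the box, free to roll. Its y runs along the barrel. 0.09 kg.
- lens_short_center (a point): Centre of the shorter microscope objective, a steel barrel 24 mm in diameter and 32 mm long with a tapered nose, lying loose in the same box, free to roll. Its y runs along the barrel. 0.06 kg.
Not all that is in view belongs to the job. Of the things that look like the part that bears stand_top, the middle-sized one is meant.

How it is judged:
By the outcome, as a careful person would: the job done as asked, in the order asked, and still so for the second after the job is handed in, with the robot touching nothing.
It also fails if it takes over 45 s, if anything falls off the work surface, if the arm or the gripper's body presses on something with over 40 N, if the wrist force passes 120 N, or if a joint passes its speed limit or range.

ROBOT

A 6-joint arm with a two-finger parallel gripper is mounted at the origin on the work surface. World frame = base frame: x ahead of the robot, y to its left, z up, the work surface at z = 0. Lengths are in m, angles in rad, forces in N, time in s.
With the tool pointing down it reaches from about 0.35 to 0.775 m from the base axis. Payload 7.3 kg.
Tool frame: the origin (TCP) lies at the very end of the fingers, on their centre line; the grasp point (between the pads) lies 19 mm behind it; z points along the fingers, y is the line along which they close (so a half turn about z gives the same grasp; the last joint's range is limited). The gripper opens to 92 mm and grips with 3 to 60 N. Pads are 19 mm wide; open, the fingers measure 130 mm over their backs; the gripper's body (75 mm by 190 mm) begins 47 mm behind the grasp point.
Start: joints at [-1.299, 0.342, 1.524, -0, 1.275, -0.146], TCP at [0.213, -0.48, 0.227] pointing down, gripper open.
Joint ranges: [-2.53, 2.53], [-0.77, 2.02], [0.04, 2.7], [-1, 4.14], [0.28, 2.66], [-3.11, 3.11]. Speed limits (rad/s): [2.57, 2.57, 3.14, 3.14, 3.14, 3.14].

INTERFACE

Orientations are given as [roll, pitch, yaw] about the fixed x, y, z axes, in that order (R = Rz(yaw) Ry(pitch) Rx(roll)).
In Python, from cell import * gives the robot as it stands.
- The arm moves only by the tool step_arm, never from a script. Its argument "commands" is a list of rows, each a list of 7 numbers: the opening, from 0 (shut) to 1 (fully open), then the shift along the world's x, y, z in cm, then the turn, a rotation vector about the world's x, y, z in rad. A call has 1 to 5 rows; each row is the pose to reach, as a shift and turn from the pose commanded when the call began; what a row does not reach only later rows make up. A row lasts 1/12 s, in which the tool goes at most 41.7 mm and 7.16 degrees, less where a joint would pass 70% of its speed; a pose out of reach is approached as far as the arm can. A call with a gripper value outside its range is refused whole. The fingers move at their own pace and stop on an object; "grip_force" is the grip in N (left out, the last holds). Time passes only in rows, so rows that repeat a pose let the fingers close. It gives the time, the measured TCP pose, the force, the opening and the grip force at its end, in the units of the state.
- observe(): the state, without advancing time (a new reading comes with each control period).
- read_camera(name): name is "scene" or "top" or "wrist"; returns the picture (480x640x3 uint8, red, green, blue); there is no depth.
- camera_model(name): a dict with "vfov" (degrees; the focal length in pixels is half the picture's height over the tangent of half this angle, whatever the lens; pixels are square), "cx", "cy" (the principal point, pixels), "k1" (the pictures are not rectified: a ray, as slopes to the right and down, at radius r is drawn at 1 + k1 r^2 times it, then the intrinsics apply), "world_to_cam" (4x4, takes a point from world to camera coordinates). Camera axes: x right, y up, looking along -z (the intrinsics and any distortion apply to the point x, -y, -z); pixel columns grow to the right and rows downward; lengths in m; the calibration is good to about 2 mm. A picture is of the moment at which its call begins: read the wrist's pose just before it. camera_model takes no time and is no camera call; for the wrist camera it gives the pose at the moment of the call.
- hand_in(): hands the job in; it is judged then, once.
The state is a dict: "time": time; "qpos": joint angles; "qvel": joint speeds; "joint_efforts": joint torques, N m; "tool_pos": TCP position; "tool_rot": TCP orientation; "contact_force": force on the tool from outside, world axes, zero at the start; "torque": the same for the moment, N m; "opening": finger opening in m; "grip_force": force on a finger pad.
Only numpy, scipy, OpenCV 4.12 (cv2) and the standard library are available. Lean on these libraries where they do the work, as an engineer would, in place of code of your own. Each camera call takes 0.05 s, during which the arm holds its last target. There are 200 camera calls.

## Working session

There is one attempt and no reset: what is moved stays moved. The work goes in short steps, Python scripts to look and compute and a tool call to move; the robot and the scene stay as the last step left them, time stands still between calls to the robot, and variables do not carry over. Pictures are saved under pics/ and viewed, at most 10 in all, crops included, and the job is handed in when it is done.

Besides the shell and the picture viewer there is one more tool, called after "Call:" by a JSON object that holds its "op" and its "data", one argument or row to a line. step_arm: Moves the arm, as the interface text tells. Its arguments: {"type":"object","properties":{"commands":{"type":"array"},"grip_force":{"type":"number"}},"required":["commands"]}

```bash
mkdir -p pics
cat > h.py <<'E'
from cell import *
import numpy as np, cv2
def K(m):
    f=240/np.tan(np.radians(m["vfov"])/2); return f
def proj(m,P):
    P=np.atleast_2d(P); W=np.array(m["world_to_cam"]); c=P@W[:3,:3].T+W[:3,3]
    s=np.c_[c[:,0]/-c[:,2],-c[:,1]/-c[:,2]]; r2=(s**2).sum(1,keepdims=True)
    return s*(1+m["k1"]*r2)*K(m)+[m["cx"],m["cy"]]
def back(m,uv,z):
    d=(np.atleast_2d(uv)-[m["cx"],m["cy"]])/K(m); s=d.copy()
    for _ in range(30): s=d/(1+m["k1"]*(s**2).sum(1,keepdims=True))
    W=np.array(m["world_to_cam"]); R=W[:3,:3]; o=-R.T@W[:3,3]
    v=np.c_[s[:,0],-s[:,1],-np.ones(len(s))]@R
    return o+v*((z-o[2])/v[:,2])[:,None]
def save(name,fn):
    im=read_camera(name); cv2.imwrite(fn,im[:,:,::-1]); return im
E
python3 - <<'E'
from h import *
for n in("scene","top"): save(n,f"pics/{n}0.png"); print(n,camera_model(n))
print(observe())
E
```

```text
scene {'vfov': 48.62873175001946, 'cx': 316.6842772712832, 'cy': 232.72481785274587, 'k1': -0.08379311886529883, 'world_to_cam': array([[-0.4605099 ,  0.8875013 , -0.01649476,  0.27820285],
       [-0.46466334, -0.22518995,  0.85637461,  0.17067715],
       [ 0.75631912,  0.4020335 ,  0.51609152, -1.39535884],
       [ 0.        ,  0.        ,  0.        ,  1.        ]])}
top {'vfov': 44.800342837468456, 'cx': 318.63042697687683, 'cy': 237.50838113187606, 'k1': -0.0597452915871621, 'world_to_cam': array([[ 0.01318884, -0.99984153, -0.01195728, -0.05217458],
       [ 0.99492772,  0.01192951,  0.09988251, -0.51752204],
       [-0.09972404, -0.01321396,  0.99492739, -1.0570068 ],
       [ 0.        ,  0.        ,  0.        ,  1.        ]])}
{'time': 0.1, 'qpos': array([-1.29898926e+00,  3.42672060e-01,  1.52493176e+00, -2.00134182e-06,
        1.27540399e+00, -1.46011305e-01]), 'qvel': array([ 0.0004274 , -0.00286859, -0.00175032, -0.00067769,  0.00113612,
        0.00207012]), 'joint_efforts': array([ 2.11248647e-03, -4.32004094e+01, -2.44693172e+01,  7.19942339e-02,
        5.25995472e-02, -3.97578367e-05]), 'tool_pos': array([ 0.21294199, -0.4794714 ,  0.22610101]), 'tool_rot': array([-3.14019227e+00, -2.04002270e-04,  4.17818809e-01]), 'contact_force': array([ 0.22643429, -0.52627999, -0.1994833 ]), 'torque': array([-0.04106732,  0.00170576, -0.00473536]), 'grip_force': 0.0, 'opening': 0.09181131841268132}
```

View pics/top0.png

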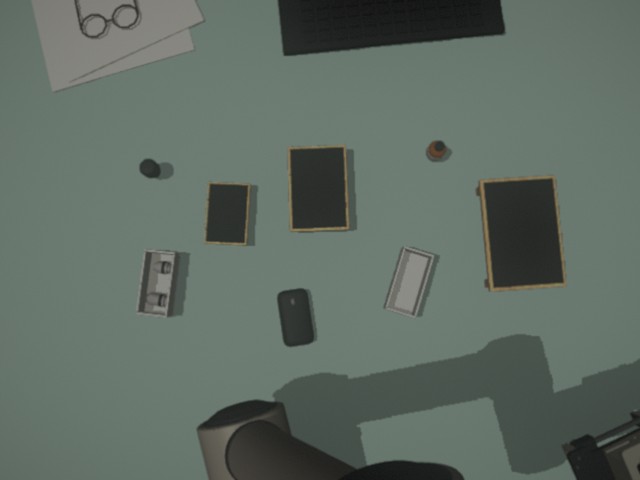

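View pics/scene0.png

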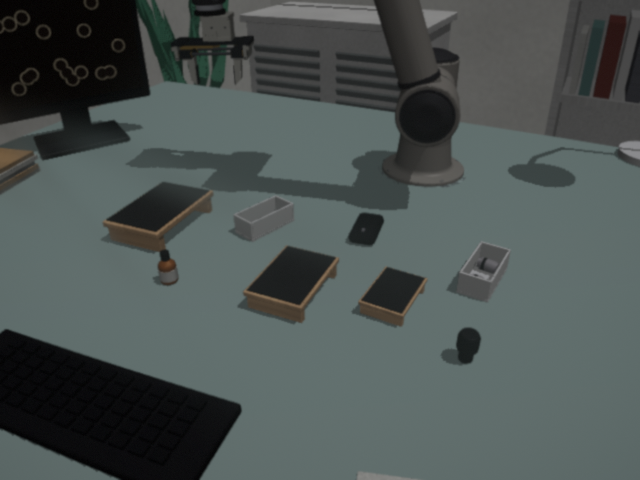

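Top view: the wanted box, with two barrels in it, is at about (157,283). The empty box is at (410,282). The middle-sized stand is at (319,188), between the small one (228,213) and the large one (523,233). Next I'll enlarge the box and stand for corner readings.

Run:
```python
from h import *
im=cv2.imread("pics/top0.png")
a=cv2.resize(im[240:330,110:210],None,fx=6,fy=6,interpolation=cv2.INTER_CUBIC)[:540,:400+200]
a=im[240:330,120:195]; b=im[140:240,280:360]
a=cv2.resize(a,(375,450),interpolation=cv2.INTER_CUBIC); b=cv2.resize(b,(400,500),interpolation=cv2.INTER_CUBIC)
c=np.zeros((500,775,3),np.uint8); c[:450,:375]=a; c[:,375:]=b
cv2.imwrite("pics/c1.png",np.clip(c*1.4,0,255).astype(np.uint8))
```

```text
(no output)
```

View pics/c1.png

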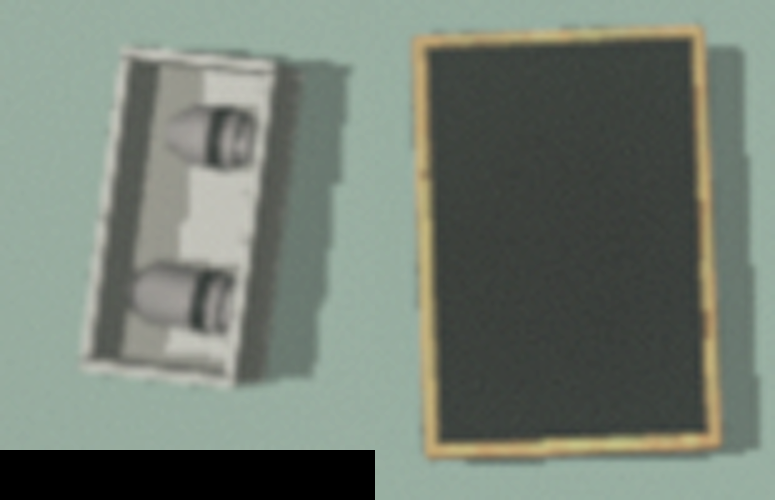

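```bash
cat >> h.py <<'E'
from scipy.optimize import least_squares
def fit(m,uv,L,W,z):
    uv=np.array(uv,float); P=back(m,uv,z); c=P.mean(0)
    # order TL,TR,BR,BL in top picture: long side TL-BL is +-x of part
    s=np.array([[1,1],[1,-1],[-1,-1],[-1,1]])*[L/2,W/2]
    def g(p,zz=z):
        R=np.array([[np.cos(p[2]),-np.sin(p[2])],[np.sin(p[2]),np.cos(p[2])]])
        return np.c_[s@R.T+p[:2],np.full(4,zz)]
    r=least_squares(lambda p:(proj(m,g(p))-uv).ravel(),[c[0],c[1],0])
    return r.x,np.abs(r.fun).max(),np.linalg.norm(P[0]-P[3]),np.linalg.norm(P[0]-P[1])
E
python3 - <<'E'
from h import *
from scipy.spatial.transform import Rotation as R
m=camera_model("top")
f=lambda a,o:(np.array(a)+.5)/5-.5+o
b=fit(m,f([(123,47),(277,62),(238,385),(80,370)],[120,240]),.12,.058,.044)
s=fit(m,f([(38,38),(327,27),(346,446),(53,458)],[280,140]),.16,.11,.040)
print(b,s)
o=observe(); M=R.from_euler('xyz',o["tool_rot"]).as_matrix(); print(M.round(3))
ty=np.arctan2(M[1,1],M[0,1]); 
for n,(p,*_) in(("box",b),("stand",s)):
    d=(p[2]+np.pi/2-ty+np.pi/2)%np.pi-np.pi/2
    print(n,"shift cm",(p[:2]-o["tool_pos"][:2])*100,"turn",d,"joint6-ish azim",np.arctan2(p[1],p[0]), np.hypot(p[0],p[1]))
E
```

```text
(array([ 0.42975826,  0.25141227, -0.08732284]), np.float64(0.5781686115007574), np.float64(0.11883867116361954), np.float64(0.05772683441783131)) (array([ 0.60939865, -0.04303525,  0.05257522]), np.float64(0.7275561173749452), np.float64(0.1580057974575064), np.float64(0.10799050741752601))
[[ 0.914  0.406 -0.   ]
 [ 0.406 -0.914  0.001]
 [ 0.    -0.001 -1.   ]]
box shift cm [21.6816265  73.08836751] turn -0.5051419337313838 joint6-ish azim 0.5293234730918499 0.49789586409061487
stand shift cm [39.64566617 43.64361515] turn -0.3652438715287083 joint6-ish azim -0.07050216205906992 0.6109163218815917
```

Call:
{"op": "step_arm", "data": {
  "commands": [
    [1,3,2.5,0,0,0,-0.1],
    [1,6,5,0,0,0,-0.2],
    [1,9,7.5,0,0,0,-0.3],
    [1,12,10,0,0,0,-0.4],
    [1,15,12.5,0,0,0,-0.505]
  ]
}}

```text
time: 0.52
tool_pos: [0.364, -0.3534, 0.2265]
tool_rot: [-3.141, 0.0, -0.093]
contact_force: [0.5, -1.1, 0.6]
opening: 0.092
grip_force: 0.0
```

Call:
{"op": "step_arm", "data": {
  "commands": [
    [1,0.5,4,0,0,0,0],
    [1,1,8,0,0,0,0],
    [1,1.5,12,0,0,0,0],
    [1,2,16,0,0,0,0],
    [1,2.5,20,0,0,0,0]
  ]
}}

```text
time: 0.93
tool_pos: [0.3877, -0.1528, 0.2265]
tool_rot: [-3.141, 0.0, -0.088]
contact_force: [1.1, 0.6, 0.3]
opening: 0.0916
grip_force: 0.0
```

Call:
{"op": "step_arm", "data": {
  "commands": [
    [1,0.5,4,0,0,0,0],
    [1,1,8,0,0,0,0],
    [1,1.5,12,0,0,0,0],
    [1,2,16,0,0,0,0],
    [1,2.5,20,0,0,0,0]
  ]
}}

```text
time: 1.35
tool_pos: [0.4126, 0.0471, 0.2267]
tool_rot: [3.141, 0.0, -0.087]
contact_force: [-0.1, -0.0, 0.1]
opening: 0.0918
grip_force: 0.0
```

Call:
{"op": "step_arm", "data": {
  "commands": [
    [1,0.5,4,0,0,0,0],
    [1,1,8,0,0,0,0],
    [1,1.5,12,0,0,0,0],
    [1,1.6,16,0,0,0,0],
    [1,1.7,20,0,0,0,0]
  ]
}}

```text
time: 1.77
tool_pos: [0.4296, 0.2472, 0.2264]
tool_rot: [3.141, 0.0, -0.087]
contact_force: [0.9, -0.4, 0.7]
opening: 0.0919
grip_force: 0.0
```

Call:
{"op": "step_arm", "data": {
  "commands": [
    [1,0,0.3,-1,0,0,0],
    [1,0,0.6,-2,0,0,0],
    [1,0,0.6,-3,0,0,0],
    [1,0,0.6,-3,0,0,0],
    [1,0,0.6,-3,0,0,0]
  ]
}}

```text
time: 2.18
tool_pos: [0.4296, 0.2499, 0.1959]
tool_rot: [3.14, 0.002, -0.088]
contact_force: [0.2, -0.3, 0.4]
opening: 0.0918
grip_force: 0.0
```

Run:
```python
from h import *
o=observe(); print(o)
m=camera_model("wrist"); save("wrist","pics/w1.png")
p=np.array([.42976,.25141,-.0873]);c,s=np.cos(p[2]),np.sin(p[2])
q=np.array([[1,1],[1,-1],[-1,-1],[-1,1]])*[.06,.029]@np.array([[c,s],[-s,c]])+p[:2]
print(proj(m,np.c_[q,np.full(4,.044)]))
```

```text
{'time': 2.1833, 'qpos': array([ 3.72690263e-01,  3.20766909e-01,  1.64584703e+00, -4.02193200e-04,
        1.17746475e+00,  2.03212465e+00]), 'qvel': array([-0.00367133, -0.01675417, -0.02797411, -0.00023018,  0.0083639 ,
        0.00351079]), 'joint_efforts': array([ 3.78450276e-01, -4.00477409e+01, -2.27274674e+01,  1.31141939e-02,
       -1.37439561e-01, -5.11295526e-03]), 'tool_pos': array([0.42964096, 0.24987751, 0.19593641]), 'tool_rot': array([ 3.14015371e+00,  2.06098905e-03, -8.84849302e-02]), 'contact_force': array([ 0.22427452, -0.30740704,  0.35502141]), 'torque': array([ 0.0200573 ,  0.0289169 , -0.03654089]), 'grip_force': 0.0, 'opening': 0.09184084058692722}
[[283.30654784 163.12433711]
 [347.89024939 163.01398319]
 [344.78924559 285.14647801]
 [287.17971492 285.24695004]]
```

View pics/w1.png

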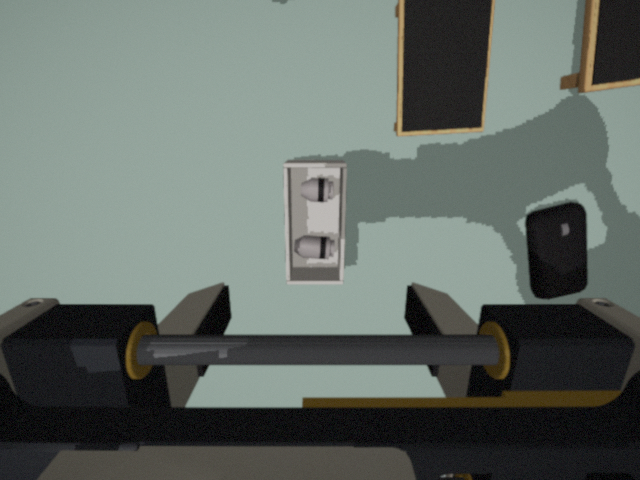

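The wrist picture shows the box rim at (284–345, 161–283) with both objectives inside. That is within 2 px of the prediction, so I'll descend and grip.

Call:
{"op": "step_arm", "data": {
  "commands": [
    [1,0.1,0.15,-3,0,0,0],
    [1,0.1,0.15,-6,0,0,0],
    [1,0.1,0.15,-9,0,0,0],
    [1,0.1,0.15,-12,0,0,0],
    [1,0.1,0.15,-14,0,0,0]
  ]
}}

```text
time: 2.65
tool_pos: [0.4307, 0.2515, 0.0551]
tool_rot: [3.141, 0.001, -0.089]
contact_force: [-0.1, -0.3, 0.0]
opening: 0.0921
grip_force: 0.0
```

Call:
{"op": "step_arm", "data": {
  "commands": [
    [1,0,0,-1,0,0,0],
    [1,0,0,-2,0,0,0],
    [1,0,0,-3,0,0,0],
    [1,0,0,-4,0,0,0],
    [1,0,0,-4.3,0,0,0]
  ]
}}

```text
time: 3.07
tool_pos: [0.431, 0.2525, 0.013]
tool_rot: [3.141, 0.0, -0.087]
contact_force: [-0.6, 0.2, -0.5]
opening: 0.092
grip_force: 0.0
```

Call:
{"op": "step_arm", "data": {
  "commands": [
    [0.8,0,0,0,0,0,0],
    [0.75,0,0,0,0,0,0],
    [0.72,0,0,0,0,0,0],
    [0.69,0,0,0,0,0,0],
    [0.66,0,0,0,0,0,0]
  ],
  "grip_force": 20
}}

```text
time: 3.48
tool_pos: [0.4313, 0.2528, 0.0142]
tool_rot: [-3.141, -0.001, -0.087]
contact_force: [0.5, 0.4, 0.4]
opening: 0.0633
grip_force: 0.0
```

Call:
{"op": "step_arm", "data": {
  "commands": [
    [0.62,0,0,0,0,0,0],
    [0.58,0,0,0,0,0,0],
    [0.54,0,0,0,0,0,0],
    [0.5,0,0,0,0,0,0],
    [0.5,0,0,0,0,0,0]
  ],
  "grip_force": 20
}}

```text
time: 3.9
tool_pos: [0.4312, 0.2526, 0.0141]
tool_rot: [3.142, -0.0, -0.087]
contact_force: [-0.7, -0.5, 5.4]
opening: 0.0578
grip_force: 20.0
```

Gripped at 57.8 mm. Lifting slowly.

Call:
{"op": "step_arm", "data": {
  "commands": [
    [0.5,0,0,0.1,0,0,0],
    [0.5,0,0,0.4,0,0,0],
    [0.5,0,0,1,0,0,0],
    [0.5,0,0,1.8,0,0,0],
    [0.5,0,0,2.6,0,0,0]
  ],
  "grip_force": 25
}}

```text
time: 4.32
tool_pos: [0.4309, 0.2527, 0.0403]
tool_rot: [3.141, 0.0, -0.087]
contact_force: [0.1, 0.6, -2.3]
opening: 0.0578
grip_force: 25.0
```

Call:
{"op": "step_arm", "data": {
  "commands": [
    [0.5,0,0,1,0,0,0],
    [0.5,0,0,2,0,0,0],
    [0.5,0,0,3,0,0,0],
    [0.5,0,0,4,0,0,0],
    [0.5,0,0,5,0,0,0]
  ]
}}

```text
time: 4.73
tool_pos: [0.4311, 0.2527, 0.091]
tool_rot: [-3.141, -0.0, -0.087]
contact_force: [-0.1, 0.5, -2.9]
opening: 0.058
grip_force: 25.0
```

Call:
{"op": "step_arm", "data": {
  "commands": [
    [0.5,0,0,0.7,0,0,0],
    [0.5,0,0,1.2,0,0,0],
    [0.5,0,0,1.4,0,0,0],
    [0.5,0,0,1.4,0,0,0],
    [0.5,0,0,1.4,0,0,0]
  ]
}}

```text
time: 5.15
tool_pos: [0.4308, 0.2526, 0.1035]
tool_rot: [3.141, 0.001, -0.087]
contact_force: [0.2, 0.6, -3.2]
opening: 0.0579
grip_force: 25.0
```

Run:
```python
from h import *
o=observe(); print(o["tool_pos"],o["tool_rot"],o["opening"],o["grip_force"],o["torque"],o["contact_force"])
a=save("wrist","pics/w2.png"); b=save("scene","pics/s2.png")
A=cv2.imread("pics/w2.png")[80:380,200:440]; B=cv2.imread("pics/s2.png")[130:330,400:600]
cv2.imwrite("pics/c2.png",np.hstack([cv2.resize(A,(400,500)),cv2.resize(B,(400,500))]))
```

```text
[0.43082158 0.25256053 0.10346796] [ 3.14124443e+00  5.83691982e-04 -8.72504094e-02] 0.05787500464379763 24.98918741941452 [ 0.05906639  0.01238584 -0.02088979] [ 0.16179801  0.59731968 -3.21338463]
```

View pics/c2.png

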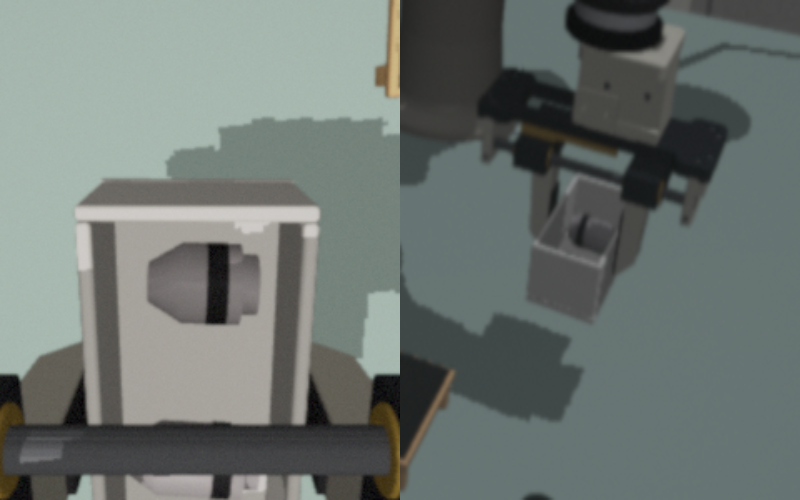

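The left half shows the box held with both barrels inside. Next I'll check that it's level by fitting pitch and slide to the far rim (crop row 213) and the far bottom edge (row 180).

Run:
```python
from h import *
from scipy.spatial.transform import Rotation as R
o=observe(); m=camera_model("wrist"); y=o["tool_rot"][2]; T=o["tool_pos"]
uv=np.array([[78,213],[318,213],[295,180],[103,180]])*.6+[200,80]
L=np.array([[.06,.029,.022],[.06,-.029,.022],[.06,-.029,-.022],[.06,.029,-.022]])
def g(p): # slide x, centre z, pitch, side y
    return R.from_euler('xyz',[0,p[2],y]).apply(L)+T+R.from_euler('z',y).apply([p[0],p[3],p[1]])
r=least_squares(lambda p:(proj(m,g(p))-uv).ravel(),[0,.008,0,0])
print(r.x,np.abs(r.fun).max()); p=r.x.copy()
print((proj(m,g([0,.008,0,0]))-uv).round(1))
S=np.array([.6094,-.04304]); c=T[:2]+R.from_euler('z',y).apply([p[0],0,0])[:2]
print("shift",(S-c)*100,"turn",.0526-y)
```

```text
[-0.00305443  0.00180603 -0.03236511 -0.00065579] 2.4705822178241874
[[-5.3 -7.4]
 [ 2.8 -7.5]
 [-2.2 -3.6]
 [-1.5 -3.5]]
shift [ 18.17502933 -29.58036647] turn 0.13984340772905027
```

Nearly level, within about 2°. Carrying it smoothly to the stand now.

Call:
{"op": "step_arm", "data": {
  "commands": [
    [0.5,0.15,-0.25,0,0,0,0],
    [0.5,0.5,-0.85,0,0,0,0],
    [0.5,1,-1.7,0,0,0,0],
    [0.5,1.8,-2.9,0,0,0,0],
    [0.5,2.6,-4.3,0,0,0,0.01]
  ]
}}

```text
time: 5.67
tool_pos: [0.4576, 0.2087, 0.1036]
tool_rot: [3.141, -0.0, -0.077]
contact_force: [0.9, 0.4, -3.7]
opening: 0.0577
grip_force: 25.0
```

Call:
{"op": "step_arm", "data": {
  "commands": [
    [0.5,0.9,-1.5,0,0,0,0.01],
    [0.5,1.8,-3,0,0,0,0.02],
    [0.5,2.7,-4.6,0,0,0,0.035],
    [0.5,3.7,-6.1,0,0,0,0.05],
    [0.5,4.7,-7.7,0,0,0,0.065]
  ]
}}

```text
time: 6.08
tool_pos: [0.5047, 0.1309, 0.1036]
tool_rot: [3.141, 0.0, -0.012]
contact_force: [1.4, -0.6, -3.0]
opening: 0.0577
grip_force: 25.0
```

Call:
{"op": "step_arm", "data": {
  "commands": [
    [0.5,0.9,-1.5,0,0,0,0.01],
    [0.5,1.8,-3,0,0,0,0.025],
    [0.5,2.7,-4.6,0,0,0,0.04],
    [0.5,3.7,-6.1,0,0,0,0.05],
    [0.5,4.7,-7.7,0,0,0,0.06]
  ]
}}

```text
time: 6.5
tool_pos: [0.5515, 0.0538, 0.1036]
tool_rot: [3.141, 0.0, 0.048]
contact_force: [-0.5, 0.1, -3.9]
opening: 0.0576
grip_force: 25.0
```

Call:
{"op": "step_arm", "data": {
  "commands": [
    [0.5,0.9,-1.5,0,0,0,0],
    [0.5,1.8,-3,0,0,0,0],
    [0.5,2.7,-4.4,0,0,0,0],
    [0.5,3.5,-5.6,0,0,0,0],
    [0.5,4.2,-6.7,0,0,0,0]
  ]
}}

```text
time: 6.92
tool_pos: [0.5936, -0.0132, 0.1035]
tool_rot: [3.141, 0.0, 0.047]
contact_force: [-0.1, 0.3, -2.3]
opening: 0.0576
grip_force: 25.0
```

Call:
{"op": "step_arm", "data": {
  "commands": [
    [0.5,0.6,-1,0,0,0,0],
    [0.5,1.1,-1.8,0,0,0,0.005],
    [0.5,1.5,-2.5,0,0,0,0.005],
    [0.5,1.8,-3,0,0,0,0.005],
    [0.5,1.9,-3.2,0,0,0,0.005]
  ]
}}

```text
time: 7.33
tool_pos: [0.6124, -0.044, 0.1037]
tool_rot: [3.141, -0.0, 0.053]
contact_force: [-1.0, 0.3, -3.3]
opening: 0.058
grip_force: 25.0
```

Call:
{"op": "step_arm", "data": {
  "commands": [
    [0.5,0,0,-0.2,0,0,0],
    [0.5,0,0,-0.7,0,0,0],
    [0.5,0,0,-1.4,0,0,0],
    [0.5,0,0,-1.8,0,0,0],
    [0.5,0,0,-2,0,0,0]
  ]
}}

```text
time: 7.75
tool_pos: [0.6112, -0.0428, 0.0825]
tool_rot: [-3.141, 0.002, 0.053]
contact_force: [0.3, 0.4, -3.7]
opening: 0.0577
grip_force: 25.0
```

Run:
```python
from h import *
o=observe(); print(o["time"],o["tool_pos"],o["tool_rot"],o["opening"],o["grip_force"],o["contact_force"])
save("wrist","pics/w3.png"); save("top","pics/t3.png"); save("scene","pics/s3.png")
A=cv2.imread("pics/t3.png")[130:250,260:380]; B=cv2.imread("pics/s3.png")[170:350,200:380]; 
cv2.imwrite("pics/c3.png",np.hstack([cv2.resize(A,(400,400),interpolation=3),cv2.resize(B,(400,400),interpolation=3)]))
```

```text
7.75 [ 0.61124387 -0.04280545  0.08245709] [-3.14113268e+00  2.07670081e-03  5.33786556e-02] 0.05766278538985639 24.98913198709488 [ 0.27920221  0.3722999  -3.6833908 ]
```

View pics/w3.png

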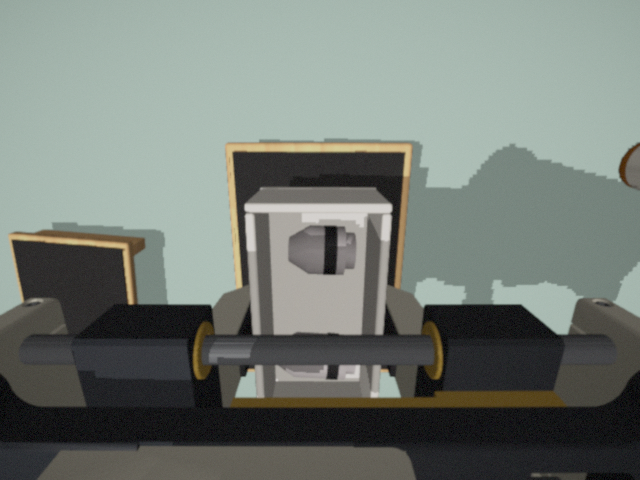

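View pics/c3.png

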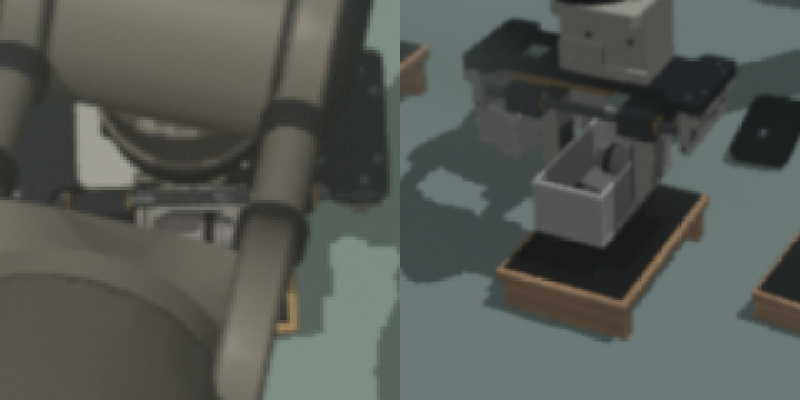

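The wrist view shows both objectives inside, with the box centred over the stand. The stand's far corners are at (227,143) and (411,143). I'll check the box against the stand in this same picture, so the calibration bias cancels.

Run:
```python
from h import *
m=camera_model("wrist"); o=observe(); T=o["tool_pos"]; y=o["tool_rot"][2]
a=back(m,[[227,143],[411,143]],.04); d=lambda P:np.array([P@[np.cos(y),np.sin(y),0],P@[-np.sin(y),np.cos(y),0]])
t=d(T)
print("stand far corners rel tool (mm)",[((d(P)-t)*1e3).round(1) for P in a])
for zc in(.002,.008):
  b=back(m,[[247,207],[390,207]],T[2]+zc+.022); c=back(m,[[260,189],[376,189]],T[2]+zc-.022)
  print(zc,[((d(P)-t)*1e3).round(1) for P in np.r_[b,c]])
```

```text
stand far corners rel tool (mm) [array([79.6, 51.8]), array([ 79.6, -53.6])]
0.002 [array([56.2, 28.2]), array([ 56.2, -29.2]), array([56.8, 30.2]), array([ 56.8, -30.9])]
0.008 [array([57.4, 27. ]), array([ 57.4, -27.9]), array([57.7, 29.2]), array([ 57.7, -29.8])]
```

Call:
{"op": "step_arm", "data": {
  "commands": [
    [0.5,0.1,0,-0.3,0,0,0],
    [0.5,0.2,0,-0.8,0,0,0],
    [0.5,0.2,0,-1.3,0,0,0],
    [0.5,0.2,0,-1.7,0,0,0],
    [0.5,0.2,0,-1.9,0,0,0]
  ]
}}

```text
time: 8.32
tool_pos: [0.6135, -0.0433, 0.0637]
tool_rot: [-3.141, 0.002, 0.053]
contact_force: [0.0, -0.2, -3.3]
opening: 0.0579
grip_force: 25.0
```

Call:
{"op": "step_arm", "data": {
  "commands": [
    [0.5,0,0,-0.1,0,0,0],
    [0.5,0,0,-0.2,0,0,0],
    [0.5,0,0,-0.3,0,0,0],
    [0.5,0,0,-0.4,0,0,0],
    [0.5,0,0,-0.5,0,0,0]
  ]
}}

```text
time: 8.73
tool_pos: [0.6142, -0.0434, 0.0599]
tool_rot: [3.141, -0.0, 0.053]
contact_force: [-0.6, 0.3, -3.4]
opening: 0.0578
grip_force: 25.0
```

Call:
{"op": "step_arm", "data": {
  "commands": [
    [0.5,0,0,-0.1,0,0,0],
    [0.5,0,0,-0.2,0,0,0],
    [0.5,0,0,-0.3,0,0,0],
    [0.5,0,0,-0.35,0,0,0],
    [0.5,0,0,-0.35,0,0,0]
  ]
}}

```text
time: 9.15
tool_pos: [0.6139, -0.0433, 0.0561]
tool_rot: [3.142, 0.0, 0.053]
contact_force: [-0.3, 0.5, -2.6]
opening: 0.0579
grip_force: 25.0
```

Call:
{"op": "step_arm", "data": {
  "commands": [
    [0.5,0,0,-0.05,0,0,0],
    [0.5,0,0,-0.1,0,0,0],
    [0.5,0,0,-0.1,0,0,0]
  ]
}}

```text
time: 9.4
tool_pos: [0.614, -0.0433, 0.0552]
tool_rot: [3.142, 0.0, 0.053]
contact_force: [-0.2, 0.1, -2.2]
opening: 0.0581
grip_force: 25.0
```

Call:
{"op": "step_arm", "data": {
  "commands": [
    [0.5,0,0,-0.05,0,0,0],
    [0.5,0,0,-0.1,0,0,0],
    [0.5,0,0,-0.1,0,0,0],
    [0.5,0,0,-0.1,0,0,0]
  ]
}}

```text
time: 9.73
tool_pos: [0.614, -0.0434, 0.0542]
tool_rot: [3.142, 0.0, 0.053]
contact_force: [0.1, -0.4, -3.0]
opening: 0.0581
grip_force: 25.0
```

Call:
{"op": "step_arm", "data": {
  "commands": [
    [0.5,0,0,-0.05,0,0,0],
    [0.5,0,0,-0.1,0,0,0],
    [0.5,0,0,-0.1,0,0,0],
    [0.5,0,0,-0.1,0,0,0]
  ]
}}

```text
time: 10.07
tool_pos: [0.6141, -0.0434, 0.0541]
tool_rot: [3.141, -0.0, 0.053]
contact_force: [-4.1, 0.7, 5.9]
opening: 0.0576
grip_force: 25.0
```

Contact has been made softly. Reducing the grip and opening.

Call:
{"op": "step_arm", "data": {
  "commands": [
    [0.6,0,0,0.05,0,0,0],
    [0.62,0,0,0.05,0,0,0],
    [0.64,0,0,0.05,0,0,0],
    [0.68,0,0,0.05,0,0,0],
    [0.75,0,0,0.05,0,0,0]
  ],
  "grip_force": 5
}}

```text
time: 10.48
tool_pos: [0.6142, -0.0434, 0.0536]
tool_rot: [3.141, -0.0, 0.053]
contact_force: [-0.2, 0.5, -0.4]
opening: 0.0652
grip_force: 0.0
```

Call:
{"op": "step_arm", "data": {
  "commands": [
    [0.85,0,0,0,0,0,0],
    [1,0,0,0,0,0,0],
    [1,0,0,0,0,0,0],
    [1,0,0,0,0,0,0],
    [1,0,0,0,0,0,0]
  ]
}}

```text
time: 10.9
tool_pos: [0.6141, -0.0433, 0.0537]
tool_rot: [3.142, 0.0, 0.053]
contact_force: [-0.5, -0.4, 0.7]
opening: 0.0912
grip_force: 0.0
```

Call:
{"op": "step_arm", "data": {
  "commands": [
    [1,0,0,0.5,0,0,0],
    [1,0,0,1.5,0,0,0],
    [1,0,0,3,0,0,0],
    [1,0,0,5,0,0,0],
    [1,0,0,7,0,0,0]
  ]
}}

```text
time: 11.32
tool_pos: [0.614, -0.0433, 0.1252]
tool_rot: [3.142, 0.0, 0.053]
contact_force: [0.8, -0.3, 0.6]
opening: 0.0915
grip_force: 0.0
```

Call:
{"op": "step_arm", "data": {
  "commands": [
    [1,0,0,2,0,0,0],
    [1,0,0,4,0,0,0],
    [1,0,0,7,0,0,0],
    [1,-3,0,8,0,0,0],
    [1,-6,0,8,0,0,0]
  ]
}}

```text
time: 11.73
tool_pos: [0.5558, -0.0438, 0.2078]
tool_rot: [3.139, -0.008, 0.053]
contact_force: [0.3, 0.1, -0.8]
opening: 0.0916
grip_force: 0.0
```

Call:
{"op": "step_arm", "data": {
  "commands": [
    [1,-3,0,0,0,0,0],
    [1,-6,0,0,0,0,0],
    [1,-8,0,0,0,0,0],
    [1,-8,0,0,0,0,0],
    [1,-8,0,0,0,0,0]
  ]
}}

```text
time: 12.15
tool_pos: [0.4741, -0.0434, 0.2052]
tool_rot: [3.141, -0.002, 0.052]
contact_force: [1.2, 0.1, 0.2]
opening: 0.0916
grip_force: 0.0
```

Run:
```python
from h import *
o=observe(); print(o["time"],o["tool_pos"],o["opening"],o["contact_force"])
save("wrist","pics/w4.png")
```

```text
12.15 [ 0.47406668 -0.04344436  0.2052164 ] 0.09156000570089375 [1.23281472 0.0729721  0.18180511]
```

View pics/w4.png

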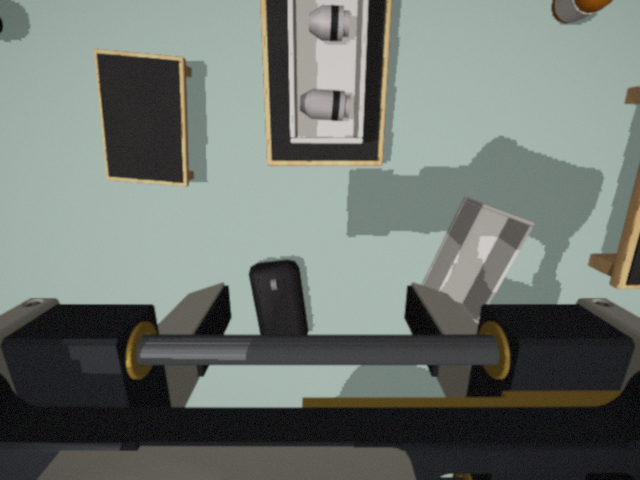

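The box stands on the middle stand with both objectives inside. Its near rim corners are at (290,142) and (364,143), and the stand's are at (267,165) and (383,164). One numeric check of the centring:

Run:
```python
from h import *
m=camera_model("wrist"); y=.0526
d=lambda P:np.c_[P@[np.cos(y),np.sin(y),0],P@[-np.sin(y),np.cos(y),0]]*1e3
print(d(back(m,[[267,165],[383,164]],.04)).round(1), d(back(m,[[290,142],[364,143]],.084)).round(1))
```

```text
[[ 530.   -21.2]
 [ 530.9 -130.1]] [[ 551.2  -46.8]
 [ 550.5 -105.6]]
```

```bash
python3 -c "
from cell import *
print(hand_in())"
```

```text
the job is handed in; nothing more can be done
None
```

The box with both objectives is on the middle-sized stand, centred to within about 1 mm and aligned with its long side; I set it down gently, let go, and handed the job in at about 12 s.

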